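# Set the three code wheels and stroke the lock bolt

### The arm

A 6-joint arm with a two-finger parallel gripper is mounted at the origin on the work surface; the furniture and walls round the work are solid. World frame = base frame: x ahead of the robot, y to its left, z up, the work surface at z = 0. Lengths are in m, angles in rad, forces in N, time in s.
With the tool pointing down it reaches from about 0.3 to 0.775 m from the base axis. Payload 14.6 kg.
Tool frame: the origin (TCP) lies on the centre line of the jaws, within the pads' length; the fingertips stand 19 mm ahead of it and the grasp point (between the pads) is the TCP (ctrl.tip_reach is the distance from the TCP to the fingertips, in m); x points along the fingers, y is the direction in which the jaws open and shut, and the axes are right-handed (so a half turn about x gives the same grasp; the last joint's range is limited). The gripper opens to 94 mm and grips with 3 to 60 N. Pads are 16 mm wide; open, the fingers measure 119 mm over their backs; the gripper's body (75 mm by 177 mm) begins 78 mm behind the grasp point.
Start: joints at [1.14, 0.3, 1.521, -0, 1.321, -0.067], TCP at [0.196, 0.514, 0.224] pointing down, gripper open.
Joint ranges: [-3.03, 3.03], [-0.79, 2.21], [0.23, 2.52], [-1.04, 4.18], [0, 3.07], [-2.55, 2.55]. Speed limits (rad/s): [2.22, 2.22, 2.57, 3.14, 3.14, 3.14].

### API

Orientations are given as [roll, pitch, yaw] about the fixed x, y, z axes, in that order (R = Rz(yaw) Ry(pitch) Rx(roll)).
In Python, from station import ctrl, optics, models gives the robot as it stands. The module is installed in compiled form; this text tells all that it offers.
- The arm moves only by the tool arm_command, never from a script. Its argument "deltas" is a list of rows, each an object with "translation": the shift along the tool's x, y, z in units of 25 mm (1.0 is 25 mm), a list of three; "turn": the turn, a rotation vector about the tool's x, y, z in units of 5 degrees (1.0 is 5 degrees), a list of three. In form: [{"translation": [x, y, z], "turn": [rx, ry, rz]}, ...]. A call has 1 to 12 rows; each row is the pose to reach, as a shift and turn from the pose commanded when the call began, along the tool's axes at that moment; what a row does not reach only later rows make up. A row lasts 1/12 s, in which the tool goes at most 41.7 mm and 7.16 degrees, less where a joint would pass 70% of its speed; a pose out of reach is approached as far as the arm can. A call with a gripper value outside its range is refused whole. "gripper" is the finger opening in mm, from 0 to 94, set as the call begins (left out, the last holds). The fingers move at their own pace and stop on an object; "force" is the grip in N (left out, the last holds). Time passes only in rows, so rows that repeat a pose let the fingers close. It gives the time, the measured TCP pose, the force and the opening at its end, in the units of the state.
- ctrl.get_obs(): the state, without advancing time (a new reading comes with each control period).
- optics.camera(name): name is "scene" or "top" or "wrist"; returns the picture (384x512x3 uint8, red, green, blue); there is no depth.
- optics.get_calibration(name): a dict with "K" (3x3 intrinsics, pixels), "k1" (the pictures are not rectified: a ray, as slopes to the right and down, at radius r is drawn at 1 + k1 r^2 times it, then the intrinsics apply), "origin" and "orientation" of the camera in the world. Camera axes: x right, y down, z forward; pixel columns grow to the right and rows downward; lengths in m; the calibration is good to about 2 mm. A picture is of the moment at which its call begins: read the wrist's pose just before it. get_calibration takes no time and is no camera call; for the wrist camera it gives the pose at the moment of the call.
- ctrl.hand_in(): hands the job in, once; it reports no verdict.
Trained networks look in the newest picture that a camera, given by its name, has taken for a name from the list of things; names that differ only in an ending like _2 or _b are one class to them, and where a whole thing is asked for, a point or a joint stands for the part that bears it (a point fixed in the world has none). Each returns a list of dicts, best first, with "score" (0 to 1); they miss things now and then, are a little off and sometimes report something else, mostly with a low value. They report only what shows in the picture. A call takes as long as a camera call.
- models.look_for(target, camera): "box" ([left, top, right, bottom] in pixels, round what is visible of it).
- models.cut_out(target, camera): "pixels" (384x512 bool, what is visible of it) and "box" ([left, top, right, bottom] in pixels, round what is visible of it).
- models.mark_of(target, camera): "at" ([column, row] in pixels: a listed point, or the origin of a listed thing).
The state is a dict: "time_s": time; "qpos": joint angles; "joint_vel": joint speeds; "tau": joint torques, N m; "ee_pos": TCP position; "eef_rot": TCP orientation; "force": force on the tool from outside, world axes, zero at the start; "moment": the same for the moment, N m; "grip_width": finger opening in m.
Only numpy, scipy, OpenCV 4.12 (cv2) and the standard library are available. Lean on these libraries where they do the work, as an engineer would, in place of code of your own. Each camera call takes 0.05 s, during which the arm holds its last target.

### The job

Function-check the combination lock that is screwed to the bench: with a fingertip, roll its thumbwheels one at a time until their white marks stand at the code 4 - 2 - 5 (left, middle, right wheel; the five ticks beside each wheel count 1 to 5 from the robot's side to the far side). Then push the bolt carriage at the front of the lock through its full travel to the left stop and all the way back to the right stop, to see that it runs free, and leave it there with the code still set.

Things in the scene. Friction and masses are not known exactly. Their poses are not given: they have to be found in the camera images.
- lock: Combination lock screwed to the bench: base plate 6 mm thick, x -86 to 42, y -88 to 88 mm; on it an aluminium housing 68 x 160 mm, top at z 44 mm, with three thumbwheels in slots in its top and a bolt carriage on a rail in front. Origin on the bench under the housing's centre; x points from the carriage (robot) side to the far side, y left along the wheels, z up. May be turned a little.
- top_left (a point): Top of the left wheel's rim when unpressed, fixed to the lock at x 0, y 45, z 59 mm, axes as the lock's. All wheels: dark rubber rim 14 mm wide, radius 25 mm, axle along y at z 34 mm. On each wheel's right a fixed scale arch, radius 17 mm about the axle, top at z 51 mm. Each wheel is sprung: pressed from above it sinks up to 6 mm (about 3 N at first, 1.3 N more per mm).
- top_middle (a point): Top of the middle wheel's rim, fixed to the lock at x 0, y 0, z 59 mm. The wheels turn by friction: press one in 2 to 5 mm with a closed fingertip and move level along the lock's x; the rim goes with the fingertip, 25 mm to the radian. It needs about 1.2 N at the rim, slips if pressed too lightly, and stays where it is left.
- top_right (a point): Top of the right wheel's rim, fixed to the lock at x 0, y -45, z 59 mm; as for the other wheels. A drawer cabinet about 210 mm high stands on the bench 3 to 12 cm left of the lock, between it and where the arm starts: pass above it.
- wheel_left (a joint): Angle of the left wheel (rad): 0 with its white mark (a bar across the rim) at the very top, positive with the mark turned to the far side (+x of the lock); limits -1.15 and 1.15. Ticks 1 to 5 stand at -0.8, -0.4, 0, 0.4, 0.8 rad. Code: tick 4, +0.4 rad.
- wheel_middle (a joint): Angle of the middle wheel, as for the left wheel. Code: tick 2, -0.4 rad.
- wheel_right (a joint): Angle of the right wheel, as for the left wheel. Code: tick 5, +0.8 rad.
- fin (a point): Middle of the top edge of the upright steel fin on the bolt carriage, axes as the lock's. Fin 18 (x) x 8 (y) mm, from z 26 to 56 mm, on a carriage 26 x 34 mm that runs along the lock's y at x -62 mm; y -18 mm at the right stop. Push it from the side by a fingertip set down beside it. 19 mm free between fin and housing; rail end blocks at y 67 and -67 mm are 20 mm high.
- bolt (a joint): Travel of the bolt carriage (m): 0 at its right stop, where it starts; 0.036 at its left stop (+y of the lock). Friction about 2.5 N. It is blocked after about 2 mm unless all three wheels stand within about 0.14 rad of the code; while it is out, the wheels are held.

How it is judged:
By the outcome, as a careful person would: the job done as asked, in the order asked, and still so for the second after the job is handed in, with the robot touching nothing.
It also fails if it takes over 58 s, if anything falls off the work surface, if the arm or the gripper's body presses on something with over 40 N, if the wrist force passes 120 N, or if a joint passes its speed limit or range.

## Working session

There is one attempt and no reset: what is moved stays moved. The work goes in short steps, Python scripts to look and compute and a tool call to move; the robot and the scene stay as the last step left them, time stands still between calls to the robot, and variables do not carry over. Pictures are saved under pics/ and viewed, and the job is handed in when it is done.

Besides the shell and the picture viewer there is one more tool, called in YAML: its name, and indented under it one key for each argument. arm_command: Moves the arm, as the interface text tells. Its arguments: {"type":"object","properties":{"deltas":{"type":"array"},"gripper":{"type":"number"},"force":{"type":"number"}},"required":["deltas"]}

```bash
mkdir -p pics
cat > h.py <<'E'
import numpy as np, cv2
from scipy.spatial.transform import Rotation as R
from station import ctrl, optics, models
def cal(n):
    c=optics.get_calibration(n); o=np.array(c["orientation"],float)
    c["R"]=o if o.shape==(3,3) else R.from_euler('xyz',o).as_matrix()
    c["K"]=np.array(c["K"]); c["origin"]=np.array(c["origin"]); return c
def ray(c,uv):
    K=c["K"]; d=np.array([(uv[0]-K[0,2])/K[0,0],(uv[1]-K[1,2])/K[1,1]]); p=d.copy()
    for _ in range(20): p=d/(1+c["k1"]*(p@p))
    return c["R"]@np.array([p[0],p[1],1.0])
def onz(c,uv,z):
    r=ray(c,uv); return c["origin"]+r*(z-c["origin"][2])/r[2]
def proj(c,P):
    q=c["R"].T@(np.array(P)-c["origin"]); p=q[:2]/q[2]; p=p*(1+c["k1"]*(p@p))
    return c["K"][:2,:2]@p+c["K"][:2,2]
def save(n,im): cv2.imwrite("pics/%s.png"%n,im[...,::-1])
E
python3 - <<'E'
from h import *
print(ctrl.get_obs())
for n in["scene","top"]:
    im=optics.camera(n); save(n+"0",im); c=cal(n); print(n,c["origin"],c["K"][0,0],c["k1"],c["R"].round(3).tolist())
    for t in["top_left","top_middle","top_right","fin","lock"]:
        for m in models.mark_of(t,n)[:2]: 
            z=dict(fin=.056,lock=0).get(t,.059); print(t,np.round(m["at"],1),round(m["score"],2),onz(c,m["at"],z).round(4))
print(ctrl.get_obs()["time_s"])
E
```

```text
{'time_s': 0.0, 'qpos': array([ 1.14041212e+00,  3.00493399e-01,  1.52158483e+00, -6.49219803e-06,
        1.32066944e+00, -6.66105509e-02]), 'joint_vel': array([ 0.00062016, -0.00104408,  0.00019089,  0.00011777,  0.00033953,
        0.00196401]), 'tau': array([ 1.56479786e-03, -5.31807089e+01, -3.52749074e+01,  7.09227752e-02,
        2.42579577e-02, -6.85188456e-05]), 'ee_pos': array([0.19560326, 0.51379066, 0.22387249]), 'eef_rot': array([-1.63196259,  1.56964129, -1.99573463]), 'force': array([ 0.14562361, -0.14501281, -0.14101026]), 'moment': array([ 0.0455147 , -0.03526733, -0.01269434]), 'grip_width': 0.09391129535353501}
scene [ 0.16863852 -0.87530595  0.57320064] 413.2671909160109 -0.020667111266370816 [[0.884, -0.275, 0.379], [-0.468, -0.518, 0.716], [-0.0, -0.81, -0.587]]
top_left [259.8 181.5] 0.94 [ 0.5211 -0.2408  0.059 ]
top_middle [270.5 191.9] 0.72 [ 0.5228 -0.284   0.059 ]
fin [251.8 204.7] 0.52 [ 0.4703 -0.3002  0.056 ]
fin [269.1 213.9] 0.15 [ 0.4868 -0.3415  0.056 ]
lock [271.5 214.4] 0.62 [ 0.5249 -0.2876  0.    ]
top [ 0.44357364 -0.25904781  0.90806755] 436.6845756328088 -0.1330585154096349 [[-0.027, -0.996, 0.084], [-0.999, 0.026, -0.021], [0.019, -0.084, -0.996]]
top_left [238.1 186.7] 0.68 [ 0.5301 -0.2487  0.059 ]
top_middle [261.2 184.4] 0.7 [ 0.5334 -0.294   0.059 ]
top_right [280.9 187.2] 0.62 [ 0.5269 -0.3324  0.059 ]
fin [268.7 217.8] 0.52 [ 0.4679 -0.3068  0.056 ]
lock [257.9 192.7] 0.88 [ 0.5224 -0.289   0.    ]
0.6
```

Run:
```python
import cv2
a=cv2.imread("pics/scene0.png");b=cv2.imread("pics/top0.png")
cv2.imwrite("pics/both.png",cv2.resize(cv2.vconcat([cv2.resize(a[120:270,180:380],(800,600)),]),(800,600)))
cv2.imwrite("pics/topz.png",cv2.resize(b[140:260,190:350],(800,600),interpolation=cv2.INTER_CUBIC))
```

```text
(no output)
```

View pics/both.png

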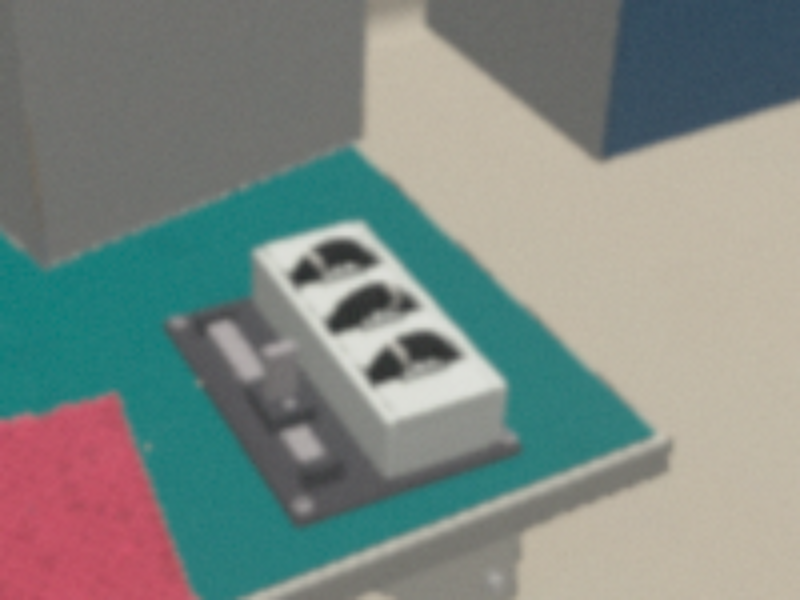

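View pics/topz.png

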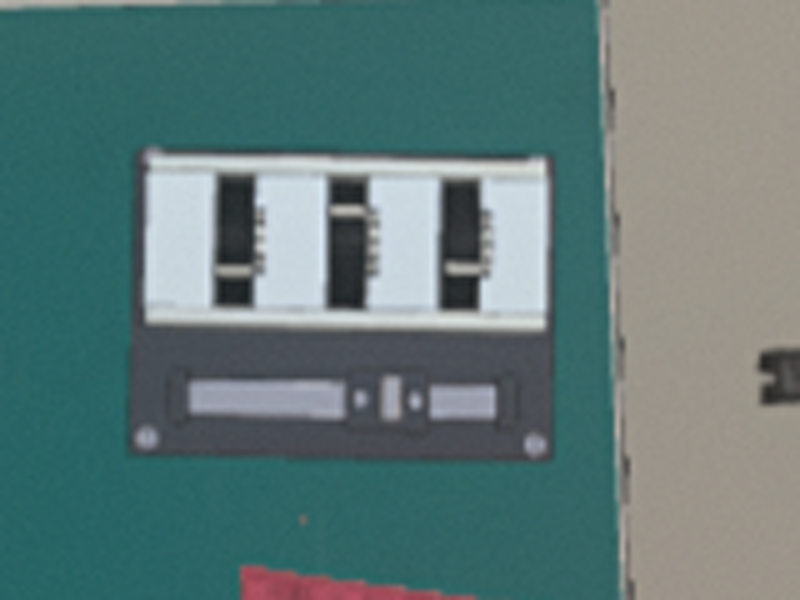

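View pics/scene0.png

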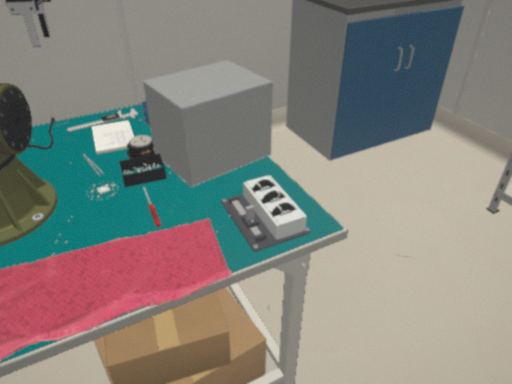

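```bash
cat > fit.py <<'E'
from h import *
from scipy.optimize import least_squares
c=cal("top")
Z=lambda x,y:np.array([190+(x+.5)/5-.5,140+(y+.5)/5-.5])
obs=[((42,88,6),(137,150)),((42,-88,6),(553,152)),((-86,88,6),(128,454)),((-86,-88,6),(550,459)),
((34,80,44),(145,156)),((34,-80,44),(548,158)),((-34,80,44),(145,308)),((-34,-80,44),(547,315)),((-62,-18,56),(391,397))]
def W(p,P):
    P=np.array(P)/1000; s,k=np.sin(p[2]),np.cos(p[2]); return np.array([p[0]+k*P[0]-s*P[1],p[1]+s*P[0]+k*P[1],P[2]])
def res(p): return np.ravel([proj(c,W(p,P))-Z(*q) for P,q in obs])
s=least_squares(res,[.525,-.288,0],loss='soft_l1')
p=s.x; print(p.round(4)); print(res(p).reshape(-1,2).round(2).tolist())
for y,q in((45,(234,270)),(0,(349,211)),(-45,(463,268))):
    f=lambda a:(proj(c,W(p,(25*np.sin(a),y,34+25*np.cos(a))))-Z(*q))
    g=np.linspace(-1.15,1.15,231); e=[np.abs(f(a)[1]) for a in g]; a=g[np.argmin(e)]; print(y,a,f(a))
    for t in(-.8,-.4,0,.4,.8): u=proj(c,W(p,(17*np.sin(t),y-9,34+17*np.cos(t)))); print(((u-[190,140])*5).round(),end=' ')
    print()
E
python3 fit.py
python3 - <<'E'
import sys; sys.path.insert(0,'.')
from h import *
im=cv2.imread("pics/top0.png"); cv2.imwrite("pics/wz.png",cv2.resize(im[165:215,215:295],(800,500),interpolation=cv2.INTER_CUBIC))
E
```

```text
[ 0.5289 -0.2897 -0.0377]
[[-0.8, -0.83], [0.27, -0.14], [-0.05, 0.0], [0.79, -0.15], [0.31, -0.71], [-0.29, -0.08], [-0.28, 2.92], [-0.12, 2.42], [0.17, -0.36]]
45 -0.58 [-0.38460192  0.04921752]
[253. 267.] [253. 252.] [254. 235.] [254. 218.] [254. 206.] 
0 0.4099999999999999 [-0.29551118  0.01303692]
[367. 268.] [367. 253.] [368. 236.] [368. 220.] [367. 207.] 
-45 -0.49 [-0.2920918  -0.04342093]
[480. 269.] [481. 254.] [481. 238.] [481. 221.] [480. 208.]
```

View pics/wz.png

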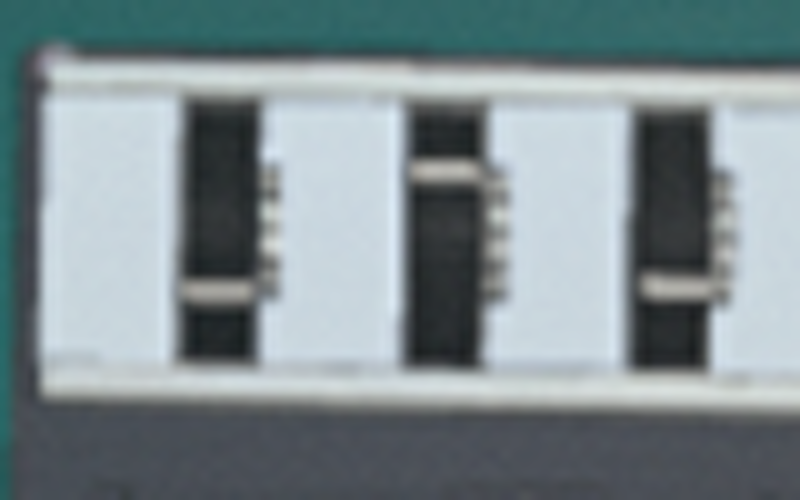

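```bash
cat > mv.py <<'E'
from h import *
L=np.array([.5289,-.2897]); YAW=-.0377
def l2w(x,y,z): # lock mm -> world m
    s,k=np.sin(YAW),np.cos(YAW); x,y=x/1e3,y/1e3
    return np.array([L[0]+k*x-s*y,L[1]+s*x+k*y,z/1e3])
def w2l(p):
    s,k=np.sin(YAW),np.cos(YAW); d=np.array(p[:2])-L
    return np.array([k*d[0]+s*d[1],-s*d[0]+k*d[1],p[2]])*1e3
def Rt(sgn):
    lx=np.array([np.cos(YAW),np.sin(YAW),0]); x=np.array([0,0,-1.]); y=sgn*lx
    return np.stack([x,y,np.cross(x,y)],1)
def delta(tip,sgn=1,from_=None):
    o=ctrl.get_obs(); p=o["ee_pos"]; Rm=R.from_euler('xyz',o["eef_rot"]).as_matrix()
    t=l2w(*tip)+[0,0,.019]; T=Rt(sgn)
    return Rm.T@(t-p)/.025, R.from_matrix(Rm.T@T).as_rotvec()/np.radians(5)
E
python3 - <<'E'
from mv import *
o=ctrl.get_obs(); print(R.from_euler('xyz',o["eef_rot"]).as_matrix().round(3).tolist(), ctrl.__dict__.get('tip_reach') if hasattr(ctrl,'__dict__') else ''); print(ctrl.tip_reach)
for s in(1,-1): print(s,[a.round(3).tolist() for a in delta((0,45,260),s)])
c=cal("scene"); 
for uv in[(199,181),(270,157),(155,150)]: print(onz(c,uv,0).round(3), w2l(onz(c,uv,0)).round())
for uv in[(147,80),(188,103),(271,82),(222,66)]: print(onz(c,uv,.21).round(3), w2l(onz(c,uv,.21)).round())
E
```

```text
[[-0.0, 0.356, 0.935], [-0.0, 0.935, -0.356], [-1.0, -0.0, -0.0]] None
0.019
1 [[-2.183, -23.596, 23.319], [14.263, -0.0, 0.0]]
-1 [[-2.183, -23.596, 23.319], [-21.737, -0.0, -0.0]]
[ 0.433 -0.098  0.   ] [-103.  188.    0.]
[ 0.638 -0.083  0.   ] [102. 211.   0.]
[0.383 0.093 0.   ] [-160.  377.    0.]
[0.382 0.054 0.21 ] [-160.  338.  210.]
[ 0.421 -0.11   0.21 ] [-114.  175.  210.]
[ 0.63  -0.092  0.21 ] [ 94. 201. 210.]
[0.574 0.057 0.21 ] [ 32. 348. 210.]
```

arm_command:
  deltas:
    - {"translation": [-0.8, -0.7, 0.7], "turn": [1, 0, 0]}
    - {"translation": [-1.6, -1.7, 1.7], "turn": [2, 0, 0]}
    - {"translation": [-2.2, -2.7, 2.7], "turn": [3, 0, 0]}
    - {"translation": [-2.2, -3.7, 3.7], "turn": [4, 0, 0]}
    - {"translation": [-2.2, -4.7, 4.7], "turn": [5, 0, 0]}
    - {"translation": [-2.2, -5.7, 5.7], "turn": [6, 0, 0]}
    - {"translation": [-2.2, -6.7, 6.7], "turn": [7, 0, 0]}
    - {"translation": [-2.2, -7.7, 7.7], "turn": [8, 0, 0]}
    - {"translation": [-2.2, -8.7, 8.7], "turn": [9, 0, 0]}
    - {"translation": [-2.2, -9.7, 9.7], "turn": [10, 0, 0]}
    - {"translation": [-2.2, -10.7, 10.7], "turn": [11, 0, 0]}
    - {"translation": [-2.2, -11.7, 11.7], "turn": [12, 0, 0]}
  gripper: 0
  force: 20

```text
time_s: 1.6
ee_pos: [0.3653, 0.1349, 0.2797]
eef_rot: [1.674, 1.57, 0.259]
force: [0.4, 0.5, 0.3]
grip_width: 0.0174
```

Run:
```python
from mv import *
print([a.round(3).tolist() for a in delta((-10,45,230),1)], ctrl.get_obs()["qpos"].round(2))
```

```text
[[1.231, 3.787, 15.949], [2.215, -0.002, -0.009]] [ 0.26 -0.11  1.84 -0.    1.41  0.1 ]
```

arm_command:
  deltas:
    - {"translation": [0, 0.35, 1.5], "turn": [0.5, 0, 0]}
    - {"translation": [0, 0.7, 3.0], "turn": [1, 0, 0]}
    - {"translation": [0, 1.1, 4.5], "turn": [1.5, 0, 0]}
    - {"translation": [0, 1.4, 6.0], "turn": [2.2, 0, 0]}
    - {"translation": [0, 1.8, 7.5], "turn": [2.2, 0, 0]}
    - {"translation": [0, 2.1, 9.0], "turn": [2.2, 0, 0]}
    - {"translation": [0, 2.5, 10.5], "turn": [2.2, 0, 0]}
    - {"translation": [0, 2.9, 12.0], "turn": [2.2, 0, 0]}
    - {"translation": [0, 3.2, 13.5], "turn": [2.2, 0, 0]}
    - {"translation": [0, 3.6, 15.0], "turn": [2.2, 0, 0]}
    - {"translation": [0, 3.8, 15.9], "turn": [2.2, 0, 0]}
    - {"translation": [0, 3.8, 15.9], "turn": [2.2, 0, 0]}

```text
time_s: 2.6
ee_pos: [0.5225, -0.2444, 0.2783]
eef_rot: [-1.697, 1.57, 2.98]
force: [-0.2, 0.3, -0.3]
grip_width: 0.0006
```

Run:
```python
from mv import *
print([a.round(3).tolist() for a in delta((-10,45,65),1)], ctrl.get_obs()["qpos"].round(2))
im=optics.camera("wrist"); save("w1",im); c=cal("wrist"); print(c["origin"],c["R"].round(2).tolist())
for y in(45,0,-45): print(proj(c,l2w(0,y,59)).round(1))
for P in [(34,80,44),(34,-80,44),(-34,80,44),(-34,-80,44),(-62,-18,56),(-86,88,6),(-86,-88,6)]: print(P,proj(c,l2w(*P)).round(1))
for t in["top_left","top_middle","top_right","fin"]: print(t,[(np.round(m["at"],1),round(m["score"],2)) for m in models.mark_of(t,"wrist")[:2]])
```

```text
[[7.771, -0.065, 0.004], [0.028, -0.002, 0.014]] [-0.5   0.33  1.36 -0.    1.45 -0.47]
[ 0.52490368 -0.16281578  0.4382803 ] [[1.0, -0.03, -0.01], [-0.03, -0.96, -0.27], [-0.0, 0.27, -0.96]]
[263.  170.5]
[262.7 206.6]
[262.3 240.6]
(34, 80, 44) [291.4 139.4]
(34, -80, 44) [287.3 260. ]
(-34, 80, 44) [234.7 139.2]
(-34, -80, 44) [236.4 259.9]
(-62, -18, 56) [212.7 219.4]
(-86, 88, 6) [196.7 129.6]
(-86, -88, 6) [202.3 252.3]
top_left [(array([261.7, 166.2]), 0.9)]
top_middle [(array([262.4, 205.4]), 0.75)]
top_right [(array([262.2, 239.9]), 0.86)]
fin [(array([209.6, 215.5]), 0.75)]
```

View pics/w1.png

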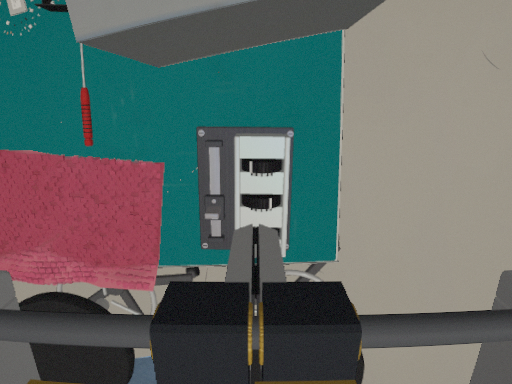

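arm_command:
  deltas:
    - {"translation": [1, 0, 0], "turn": [0, 0, 0]}
    - {"translation": [2.4, 0, 0], "turn": [0, 0, 0]}
    - {"translation": [3.8, 0, 0], "turn": [0, 0, 0]}
    - {"translation": [5.2, 0, 0], "turn": [0, 0, 0]}
    - {"translation": [6.4, 0, 0], "turn": [0, 0, 0]}
    - {"translation": [7.2, 0, 0], "turn": [0, 0, 0]}
    - {"translation": [7.6, 0, 0], "turn": [0, 0, 0]}
    - {"translation": [7.75, 0, 0], "turn": [0, 0, 0]}
    - {"translation": [7.75, 0, 0], "turn": [0, 0, 0]}

```text
time_s: 3.6
ee_pos: [0.5222, -0.2404, 0.0861]
eef_rot: [1.155, 1.571, -0.447]
force: [-0.3, -0.9, -0.1]
grip_width: 0.0004
```

```bash
cat > look.py <<'E'
from mv import *
import sys
n=sys.argv[1]; o=ctrl.get_obs(); print("tip lock",(w2l(o["ee_pos"])-[0,0,19]).round(1),"F",o["force"].round(1),"t",o["time_s"])
im=optics.camera("wrist"); save(n,im)
cv2.imwrite("pics/%sz.png"%n,cv2.resize(im[:,:,::-1],(800,600)))
E
python3 look.py w2
python3 - <<'E'
from mv import *
print([a.round(3).tolist() for a in delta((-8,45,55),1)])
E
```

```text
tip lock [-8.5 49.  67.1] F [-0.3 -0.9 -0.1] t 3.6
[[0.517, 0.006, 0.149], [0.068, 0.007, -0.016]]
```

View pics/w2z.png

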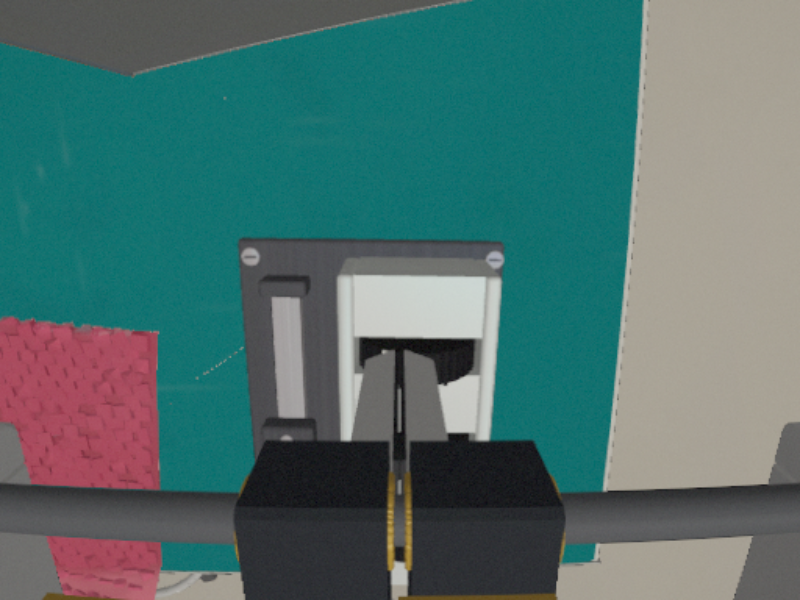

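arm_command:
  deltas:
    - {"translation": [0, 0, 0.12], "turn": [0, 0, 0]}
    - {"translation": [0.2, 0, 0.12], "turn": [0, 0, 0]}
    - {"translation": [0.4, 0, 0.12], "turn": [0, 0, 0]}
    - {"translation": [0.5, 0, 0.12], "turn": [0, 0, 0]}
    - {"translation": [0.5, 0, 0.12], "turn": [0, 0, 0]}

```text
time_s: 4.07
ee_pos: [0.5221, -0.2441, 0.0733]
eef_rot: [0.757, 1.57, -0.846]
force: [-1.9, -1.2, 7.7]
grip_width: 0.0005
```

```bash
python3 look.py w3
```

```text
tip lock [-8.5 45.3 54.3] F [-1.9 -1.2  7.7] t 4.0667
```

arm_command:
  deltas:
    - {"translation": [0, 0.1, 0], "turn": [0, 0, 0]}
    - {"translation": [0, 0.22, 0], "turn": [0, 0, 0]}
    - {"translation": [0, 0.34, 0], "turn": [0, 0, 0]}
    - {"translation": [0, 0.46, 0], "turn": [0, 0, 0]}
    - {"translation": [0, 0.58, 0], "turn": [0, 0, 0]}
    - {"translation": [0, 0.68, 0], "turn": [0, 0, 0]}
    - {"translation": [0, 0.68, 0], "turn": [0, 0, 0]}

```text
time_s: 4.7
ee_pos: [0.5398, -0.2448, 0.0739]
eef_rot: [1.021, 1.568, -0.582]
force: [2.6, -2.0, 5.3]
grip_width: 0.0005
```

```bash
python3 look.py w4;python3 - <<'E'
from mv import *
im=optics.camera("top"); save("t4",im); cv2.imwrite("pics/t4z.png",cv2.resize(im[165:215,215:295,::-1],(800,500),interpolation=cv2.INTER_CUBIC))
a=cv2.imread("pics/w4.png"); cv2.imwrite("pics/w4z.png",cv2.resize(a[190:290,200:340],(800,571),interpolation=cv2.INTER_CUBIC))
E
```

```text
tip lock [ 9.2 45.3 54.9] F [ 2.6 -2.   5.3] t 4.7
```

View pics/w4z.png

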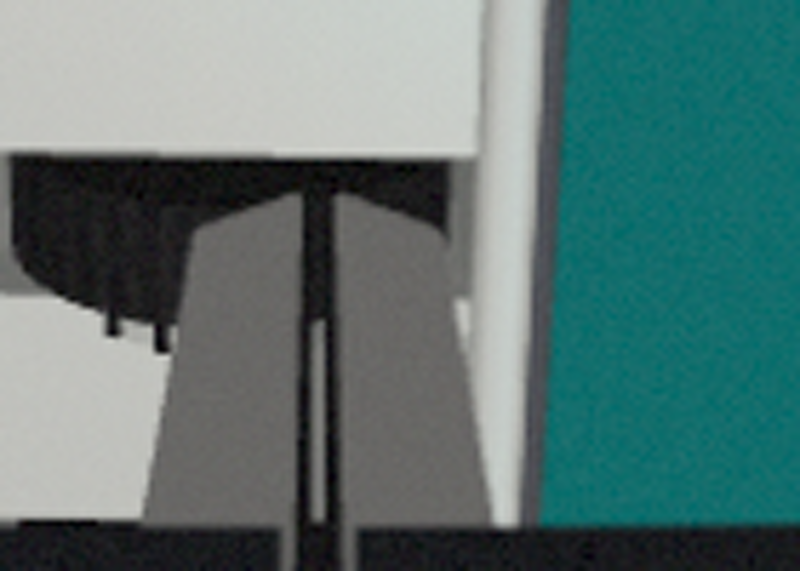

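View pics/t4z.png

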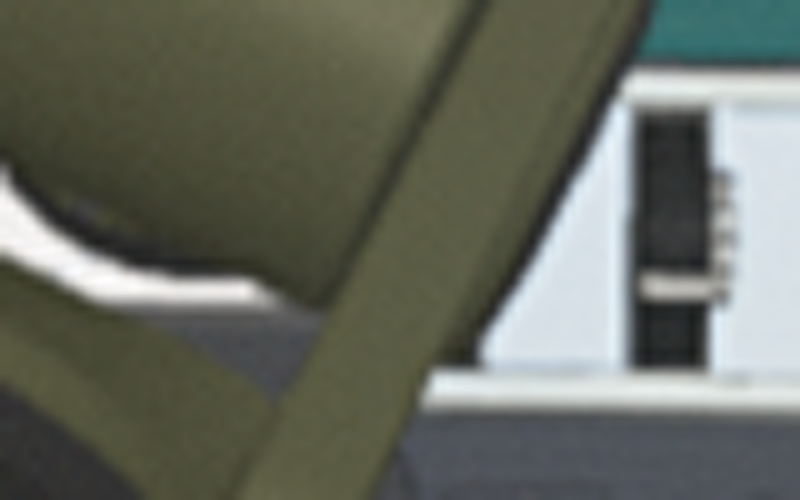

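arm_command:
  deltas:
    - {"translation": [-0.5, 0, 0], "turn": [0, 0, 0]}
    - {"translation": [-0.7, 0, 0.3], "turn": [0, 0, 0]}
    - {"translation": [-0.7, 0, 1.0], "turn": [0, 0, 0]}
    - {"translation": [-0.7, 0, 1.6], "turn": [0, 0, 0]}
    - {"translation": [-0.7, 0, 1.8], "turn": [0, 0, 0]}
    - {"translation": [-0.7, 0, 1.8], "turn": [0, 0, 0]}
    - {"translation": [-0.7, 0, 1.8], "turn": [0, 0, 0]}

```text
time_s: 5.38
ee_pos: [0.5372, -0.2893, 0.0904]
eef_rot: [-2.241, 1.57, 2.439]
force: [-0.5, -0.1, -0.1]
grip_width: 0.0005
```

```bash
python3 look.py w5;python3 - <<'E'
from mv import *
a=cv2.imread("pics/w5.png"); cv2.imwrite("pics/w5z.png",cv2.resize(a[140:240,200:340],(800,571),interpolation=cv2.INTER_CUBIC))
c=cal("wrist")
for t in np.arange(-.8,.81,.2): print(round(t,1),proj(c,l2w(25*np.sin(t),45,34+25*np.cos(t))).round(1),proj(c,l2w(17*np.sin(t),36,34+17*np.cos(t))).round(1))
E
```

```text
tip lock [ 8.3  0.7 71.4] F [-0.5 -0.1 -0.1] t 5.3833
-0.8 [213.2 159. ] [223.7 171.4]
-0.6 [218.9 159.9] [227.5 172.2]
-0.4 [225.7 160.7] [232.  172.7]
-0.2 [233.5 161.2] [237.1 173.1]
-0.0 [241.9 161.4] [242.5 173.3]
0.2 [250.3 161.2] [247.9 173.2]
0.4 [258.3 160.8] [253.1 172.8]
0.6 [265.5 160.1] [257.9 172.3]
0.8 [271.6 159.2] [261.9 171.6]
```

View pics/w5z.png

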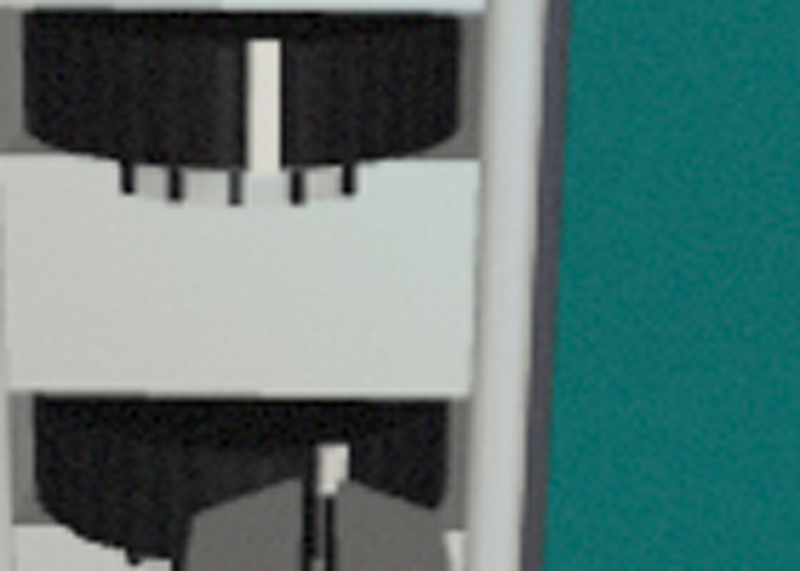

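arm_command:
  deltas:
    - {"translation": [0.3, 0.07, 0], "turn": [0, 0, 0]}
    - {"translation": [0.55, 0.07, 0], "turn": [0, 0, 0]}
    - {"translation": [0.68, 0.07, 0], "turn": [0, 0, 0]}
    - {"translation": [0.68, 0.07, 0], "turn": [0, 0, 0]}
    - {"translation": [0.68, -0.05, 0], "turn": [0, 0, 0]}
    - {"translation": [0.68, -0.17, 0], "turn": [0, 0, 0]}
    - {"translation": [0.68, -0.29, 0], "turn": [0, 0, 0]}
    - {"translation": [0.68, -0.41, 0], "turn": [0, 0, 0]}
    - {"translation": [0.68, -0.53, 0], "turn": [0, 0, 0]}
    - {"translation": [0.68, -0.65, 0], "turn": [0, 0, 0]}
    - {"translation": [0.68, -0.74, 0], "turn": [0, 0, 0]}
    - {"translation": [0.68, -0.74, 0], "turn": [0, 0, 0]}

```text
time_s: 6.43
ee_pos: [0.5189, -0.2883, 0.074]
eef_rot: [2.75, 1.57, 1.147]
force: [-1.1, 3.6, 6.5]
grip_width: 0.0004
```

```bash
python3 look.py w6
```

```text
tip lock [-10.1   1.   55. ] F [-1.1  3.6  6.5] t 6.4333
```

Now lift and go to the right wheel (start x −11), then look back.

arm_command:
  deltas:
    - {"translation": [-0.5, 0, 0], "turn": [0, 0, 0]}
    - {"translation": [-0.7, 0, 0.3], "turn": [0, 0, 0]}
    - {"translation": [-0.7, 0, 1.0], "turn": [0, 0, 0]}
    - {"translation": [-0.7, 0, 1.6], "turn": [0, 0, 0]}
    - {"translation": [-0.7, 0, 1.8], "turn": [0, 0, 0]}
    - {"translation": [-0.7, 0, 1.8], "turn": [0, 0, 0]}
    - {"translation": [-0.7, 0, 1.8], "turn": [0, 0, 0]}

```text
time_s: 7.07
ee_pos: [0.5173, -0.3337, 0.0909]
eef_rot: [-2.277, 1.57, 2.402]
force: [0.0, 0.1, 0.2]
grip_width: 0.0003
```

```bash
python3 look.py w7;python3 - <<'E'
from mv import *
a=cv2.imread("pics/w7.png"); cv2.imwrite("pics/w7z.png",cv2.resize(a[100:240,170:370],(800,560),interpolation=cv2.INTER_CUBIC))
c=cal("wrist")
for y in(45,0):
  for t in np.arange(-.8,.81,.2): print(y,round(t,1),((proj(c,l2w(25*np.sin(t),y,34+25*np.cos(t)))-[170,100])*4).round(),((proj(c,l2w(17*np.sin(t),y-9,34+17*np.cos(t)))-[170,100])*4).round())
E
```

```text
tip lock [-10.  -44.4  71.9] F [0.  0.1 0.2] t 7.0667
45 -0.8 [290. -70.] [330.  -6.]
45 -0.6 [316. -71.] [347.  -6.]
45 -0.4 [347. -71.] [367.  -6.]
45 -0.2 [381. -72.] [389.  -6.]
45 -0.0 [416. -71.] [412.  -6.]
45 0.2 [451. -71.] [435.  -5.]
45 0.4 [484. -70.] [456.  -5.]
45 0.6 [513. -69.] [475.  -5.]
45 0.8 [536. -68.] [491.  -5.]
0 -0.8 [292. 235.] [329. 285.]
0 -0.6 [316. 239.] [345. 288.]
0 -0.4 [345. 242.] [364. 290.]
0 -0.2 [377. 244.] [385. 292.]
0 -0.0 [411. 245.] [407. 292.]
0 0.2 [444. 244.] [428. 292.]
0 0.4 [475. 243.] [449. 291.]
0 0.6 [502. 240.] [467. 289.]
0 0.8 [525. 237.] [482. 286.]
```

View pics/w7z.png

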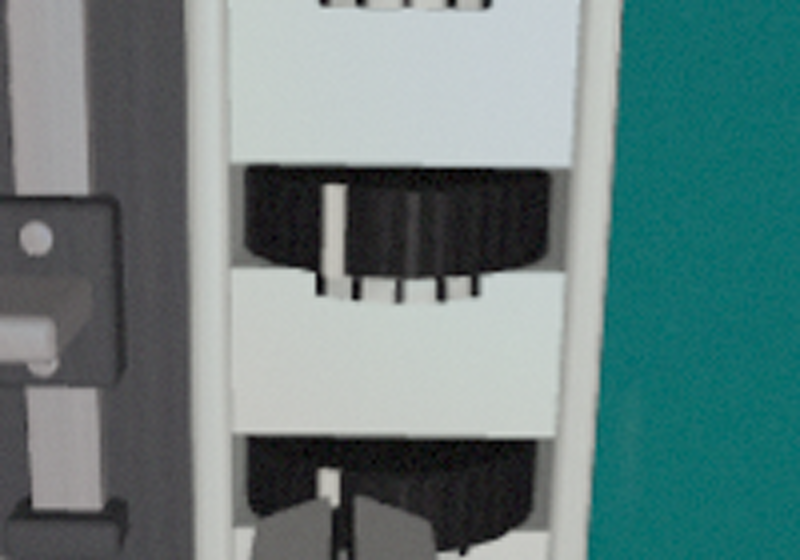

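arm_command:
  deltas:
    - {"translation": [0.3, 0, 0], "turn": [0, 0, 0]}
    - {"translation": [0.55, 0, 0], "turn": [0, 0, 0]}
    - {"translation": [0.69, 0, 0], "turn": [0, 0, 0]}
    - {"translation": [0.69, 0, 0], "turn": [0, 0, 0]}
    - {"translation": [0.69, 0.1, 0], "turn": [0, 0, 0]}
    - {"translation": [0.69, 0.22, 0], "turn": [0, 0, 0]}
    - {"translation": [0.69, 0.34, 0], "turn": [0, 0, 0]}
    - {"translation": [0.69, 0.46, 0], "turn": [0, 0, 0]}
    - {"translation": [0.69, 0.58, 0], "turn": [0, 0, 0]}
    - {"translation": [0.69, 0.7, 0], "turn": [0, 0, 0]}
    - {"translation": [0.69, 0.8, 0], "turn": [0, 0, 0]}
    - {"translation": [0.69, 0.8, 0], "turn": [0, 0, 0]}

```text
time_s: 8.12
ee_pos: [0.5382, -0.3342, 0.074]
eef_rot: [1.145, 1.57, -0.458]
force: [2.7, -0.8, 3.6]
grip_width: 0.0002
```

```bash
python3 look.py w8
```

```text
tip lock [ 10.9 -44.1  55. ] F [ 2.7 -0.8  3.6] t 8.1167
```

arm_command:
  deltas:
    - {"translation": [-0.4, 0, 0], "turn": [0, 0, 0]}
    - {"translation": [-0.6, -0.1, 0], "turn": [0, 0, 0]}
    - {"translation": [-0.6, -0.4, 0], "turn": [0, 0, 0]}
    - {"translation": [-0.5, -0.65, 0], "turn": [0, 0, 0]}
    - {"translation": [-0.2, -0.65, 0], "turn": [0, 0, 0]}
    - {"translation": [0, -0.65, 0], "turn": [0, 0, 0]}
    - {"translation": [0, -0.65, 0], "turn": [0, 0, 0]}

```text
time_s: 8.75
ee_pos: [0.5207, -0.3339, 0.0729]
eef_rot: [-1.721, 1.57, 2.959]
force: [-2.4, -0.5, 9.3]
grip_width: 0.0006
```

```bash
python3 look.py w9
```

```text
tip lock [ -6.5 -44.5  53.9] F [-2.4 -0.5  9.3] t 8.75
```

arm_command:
  deltas:
    - {"translation": [0, 0.12, 0], "turn": [0, 0, 0]}
    - {"translation": [0, 0.24, 0], "turn": [0, 0, 0]}
    - {"translation": [0, 0.36, 0], "turn": [0, 0, 0]}
    - {"translation": [0, 0.46, 0], "turn": [0, 0, 0]}
    - {"translation": [0, 0.46, 0], "turn": [0, 0, 0]}
    - {"translation": [-0.3, 0.46, 0], "turn": [0, 0, 0]}
    - {"translation": [-0.8, 0.46, 0], "turn": [0, 0, 0]}
    - {"translation": [-0.8, 0.46, 0.8], "turn": [0, 0, 0]}
    - {"translation": [-0.8, 0.46, 1.4], "turn": [0, 0, 0]}
    - {"translation": [-0.8, 0.46, 1.8], "turn": [0, 0, 0]}
    - {"translation": [-0.8, 0.46, 1.8], "turn": [0, 0, 0]}
    - {"translation": [-0.8, 0.46, 1.8], "turn": [0, 0, 0]}

```text
time_s: 9.8
ee_pos: [0.5311, -0.379, 0.0938]
eef_rot: [-2.403, 1.57, 2.277]
force: [-0.4, 1.0, -0.7]
grip_width: 0.0008
```

```bash
cat > wl.py <<'E'
from mv import *
import sys
n=sys.argv[1]; ys=[float(v) for v in sys.argv[2:]]
a=cv2.imread("pics/%s.png"%n); c=cal("wrist")
r=int(np.clip(proj(c,l2w(0,np.mean(ys),59))[1]-70,0,244)); q=int(proj(c,l2w(0,ys[0],59))[0])-100
cv2.imwrite("pics/%sz.png"%n,cv2.resize(a[r:r+140,q:q+200],(800,560),interpolation=cv2.INTER_CUBIC))
for y in ys:
  print(y,'mark',[(round(t,1),int((proj(c,l2w(25*np.sin(t),y,34+25*np.cos(t)))[0]-q)*4)) for t in np.arange(-.8,.9,.2)])
  print('tick',[(round(t,1),int((proj(c,l2w(17*np.sin(t),y-9,34+17*np.cos(t)))[0]-q)*4)) for t in np.arange(-.8,.9,.4)])
E
python3 look.py w10; python3 wl.py w10 -45
```

```text
tip lock [  5.6 -89.2  74.8] F [-0.4  1.  -0.7] t 9.8
-45.0 mark [(np.float64(-0.8), 288), (np.float64(-0.6), 311), (np.float64(-0.4), 338), (np.float64(-0.2), 369), (np.float64(-0.0), 402), (np.float64(0.2), 435), (np.float64(0.4), 466), (np.float64(0.6), 495), (np.float64(0.8), 518)]
tick [(np.float64(-0.8), 329), (np.float64(-0.4), 362), (np.float64(0.0), 403), (np.float64(0.4), 445), (np.float64(0.8), 480)]
```

View pics/w10z.png

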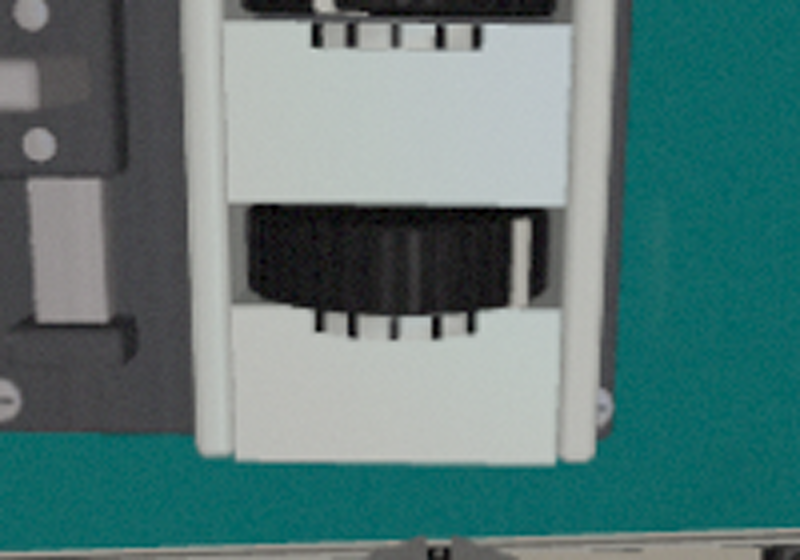

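arm_command:
  deltas:
    - {"translation": [0, -0.2, -0.8], "turn": [0, 0, 0]}
    - {"translation": [0, -0.2, -1.6], "turn": [0, 0, 0]}
    - {"translation": [0.2, -0.2, -1.8], "turn": [0, 0, 0]}
    - {"translation": [0.5, -0.2, -1.8], "turn": [0, 0, 0]}
    - {"translation": [0.81, -0.2, -1.8], "turn": [0, 0, 0]}
    - {"translation": [0.81, -0.2, -1.8], "turn": [0, 0, 0]}
    - {"translation": [0.81, -0.24, -1.8], "turn": [0, 0, 0]}
    - {"translation": [0.81, -0.28, -1.8], "turn": [0, 0, 0]}
    - {"translation": [0.81, -0.28, -1.8], "turn": [0, 0, 0]}

```text
time_s: 10.6
ee_pos: [0.5261, -0.3342, 0.0737]
eef_rot: [2.236, 1.57, 0.633]
force: [0.6, 5.7, 6.7]
grip_width: 0.0005
```

arm_command:
  deltas:
    - {"translation": [-0.4, 0, 0], "turn": [0, 0, 0]}
    - {"translation": [-0.8, 0, -0.2], "turn": [0, 0, 0]}
    - {"translation": [-0.8, -0.1, -1.2], "turn": [0, 0, 0]}
    - {"translation": [-0.8, -0.2, -2.4], "turn": [0, 0, 0]}
    - {"translation": [-0.8, -0.2, -3.2], "turn": [0, 0, 0]}
    - {"translation": [-0.7, -0.2, -3.58], "turn": [0, 0, 0]}
    - {"translation": [-0.4, -0.2, -3.58], "turn": [0, 0, 0]}
    - {"translation": [0, -0.2, -3.58], "turn": [0, 0, 0]}
    - {"translation": [0, -0.2, -3.58], "turn": [0, 0, 0]}

```text
time_s: 11.35
ee_pos: [0.5233, -0.2449, 0.072]
eef_rot: [-2.163, 1.569, 2.516]
force: [-0.6, 4.5, 8.8]
grip_width: 0.0003
```

```bash
python3 look.py w11
```

```text
tip lock [-7.3 44.5 53. ] F [-0.6  4.5  8.8] t 11.35
```

arm_command:
  deltas:
    - {"translation": [-0.04, 0.1, 0], "turn": [0, 0, 0]}
    - {"translation": [-0.04, 0.2, 0], "turn": [0, 0, 0]}
    - {"translation": [-0.04, 0.28, 0], "turn": [0, 0, 0]}
    - {"translation": [-0.04, 0.28, 0], "turn": [0, 0, 0]}
    - {"translation": [-0.5, 0.28, 0], "turn": [0, 0, 0]}
    - {"translation": [-1.2, 0.2, 0.3], "turn": [0, 0, 0]}
    - {"translation": [-2, 0.2, 1.5], "turn": [0, 0, 0]}
    - {"translation": [-3, 0.2, 2.7], "turn": [0, 0, 0]}
    - {"translation": [-3, 0.2, 3.9], "turn": [0, 0, 0]}
    - {"translation": [-3, 0.2, 5], "turn": [0, 0, 0]}
    - {"translation": [-3, 0.2, 5], "turn": [0, 0, 0]}
    - {"translation": [-3, 0.2, 5], "turn": [0, 0, 0]}

```text
time_s: 12.4
ee_pos: [0.5237, -0.3713, 0.1481]
eef_rot: [-1.962, 1.57, 2.716]
force: [-0.1, 0.4, -0.3]
grip_width: 0.0004
```

```bash
sed -i 's/+200\],(800,560)/+200],(800,560)/' wl.py; python3 look.py w12; python3 wl.py w12 45 0 -45
```

```text
tip lock [ -2.1 -81.7 129.1] F [-0.1  0.4 -0.3] t 12.4
45.0 mark [(np.float64(-0.8), 305), (np.float64(-0.6), 325), (np.float64(-0.4), 349), (np.float64(-0.2), 375), (np.float64(-0.0), 403), (np.float64(0.2), 432), (np.float64(0.4), 458), (np.float64(0.6), 482), (np.float64(0.8), 501)]
tick [(np.float64(-0.8), 338), (np.float64(-0.4), 367), (np.float64(0.0), 403), (np.float64(0.4), 439), (np.float64(0.8), 467)]
0.0 mark [(np.float64(-0.8), 307), (np.float64(-0.6), 326), (np.float64(-0.4), 349), (np.float64(-0.2), 375), (np.float64(-0.0), 402), (np.float64(0.2), 429), (np.float64(0.4), 454), (np.float64(0.6), 477), (np.float64(0.8), 496)]
tick [(np.float64(-0.8), 339), (np.float64(-0.4), 367), (np.float64(0.0), 401), (np.float64(0.4), 436), (np.float64(0.8), 464)]
-45.0 mark [(np.float64(-0.8), 310), (np.float64(-0.6), 328), (np.float64(-0.4), 350), (np.float64(-0.2), 375), (np.float64(-0.0), 401), (np.float64(0.2), 426), (np.float64(0.4), 451), (np.float64(0.6), 473), (np.float64(0.8), 491)]
tick [(np.float64(-0.8), 340), (np.float64(-0.4), 367), (np.float64(0.0), 400), (np.float64(0.4), 433), (np.float64(0.8), 460)]
```

View pics/w12z.png

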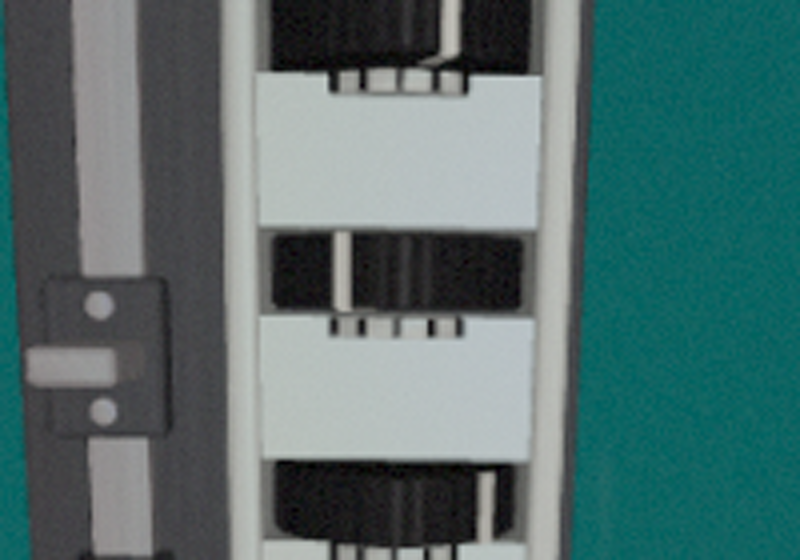

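Run:
```python
from mv import *
print([a.round(3).tolist() for a in delta((-63,-44,80),1)])
```

```text
[[1.97, -2.438, -1.471], [0.046, -0.006, 0.011]]
```

arm_command:
  deltas:
    - {"translation": [0, -0.8, -0.5], "turn": [0, 0, 0]}
    - {"translation": [0.6, -1.6, -1], "turn": [0, 0, 0]}
    - {"translation": [1.2, -2.2, -1.4], "turn": [0, 0, 0]}
    - {"translation": [1.8, -2.44, -1.47], "turn": [0, 0, 0]}
    - {"translation": [1.97, -2.44, -1.47], "turn": [0, 0, 0]}
    - {"translation": [1.97, -2.44, -1.47], "turn": [0, 0, 0]}
    - {"translation": [1.97, -2.44, -1.47], "turn": [0, 0, 0]}

```text
time_s: 13.03
ee_pos: [0.4656, -0.3308, 0.1001]
eef_rot: [0.948, 1.57, -0.654]
force: [-0.5, 0.5, -0.4]
grip_width: 0.0004
```

```bash
python3 look.py w13;  python3 - <<'E'
from mv import *
print([a.round(3).tolist() for a in delta((-63,-44,38),1)])
c=cal("wrist"); print(proj(c,l2w(-62,-18,56)), [np.round(m["at"],1) for m in models.mark_of("fin","wrist")])
E
```

```text
tip lock [-61.7 -43.5  81.1] F [-0.5  0.5 -0.4] t 13.0333
[[1.734, -0.058, 0.012], [0.067, 0.009, -0.012]]
[255.16330129 185.65144905] [array([252.5, 179.3])]
```

View pics/w13z.png

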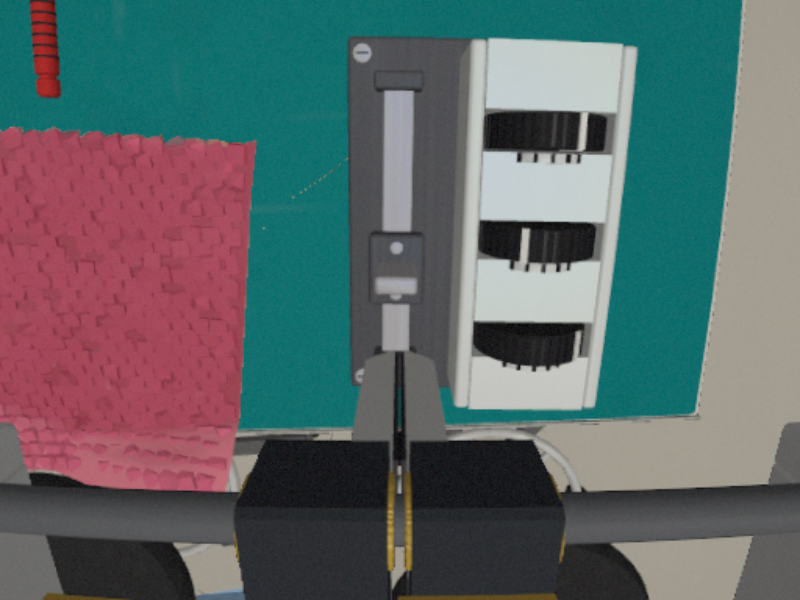

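arm_command:
  deltas:
    - {"translation": [0.6, -0.03, 0], "turn": [0, 0, 0]}
    - {"translation": [1.2, -0.05, 0], "turn": [0, 0, 0]}
    - {"translation": [1.6, -0.05, 0], "turn": [0, 0, 0]}
    - {"translation": [1.74, -0.05, 0], "turn": [0, 0, 0]}
    - {"translation": [1.74, -0.05, 0], "turn": [0, 0, 0]}
    - {"translation": [1.74, -0.05, -0.15], "turn": [0, 0, 0]}
    - {"translation": [1.74, -0.05, -0.3], "turn": [0, 0, 0]}
    - {"translation": [1.74, -0.05, -0.45], "turn": [0, 0, 0]}
    - {"translation": [1.74, -0.05, -0.6], "turn": [0, 0, 0]}
    - {"translation": [1.74, -0.05, -0.75], "turn": [0, 0, 0]}
    - {"translation": [1.74, -0.05, -0.9], "turn": [0, 0, 0]}

```text
time_s: 14.05
ee_pos: [0.4647, -0.3082, 0.0565]
eef_rot: [0.817, 1.569, -0.786]
force: [1.5, -2.4, 2.7]
grip_width: 0.0006
```

```bash
python3 look.py w14
```

```text
tip lock [-63.5 -20.9  37.5] F [ 1.5 -2.4  2.7] t 14.05
```

View pics/w14z.png

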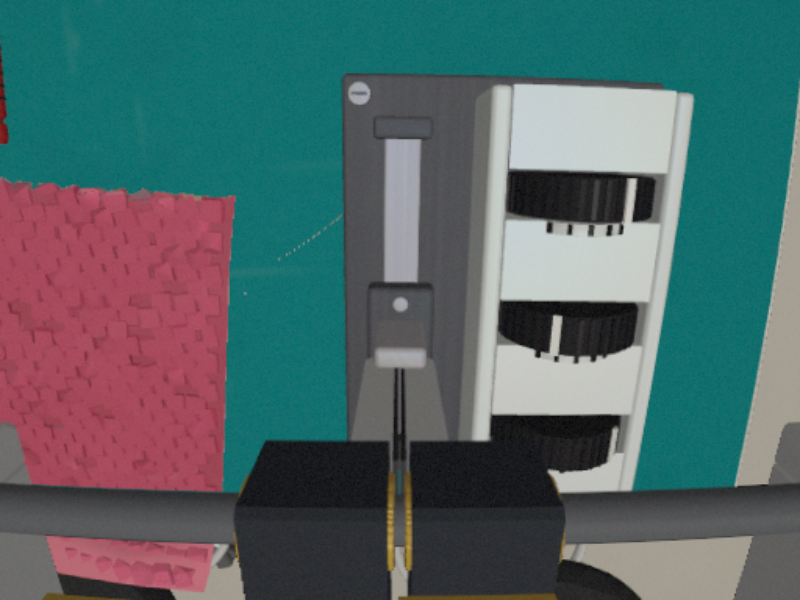

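arm_command:
  deltas:
    - {"translation": [0, 0, -0.15], "turn": [0, 0, 0]}
    - {"translation": [0, 0, -0.3], "turn": [0, 0, 0]}
    - {"translation": [0, 0, -0.45], "turn": [0, 0, 0]}
    - {"translation": [0, 0, -0.6], "turn": [0, 0, 0]}
    - {"translation": [0, 0, -0.75], "turn": [0, 0, 0]}
    - {"translation": [0, 0, -0.9], "turn": [0, 0, 0]}
    - {"translation": [0, 0, -1.0], "turn": [0, 0, 0]}
    - {"translation": [0, 0, -1.1], "turn": [0, 0, 0]}
    - {"translation": [0, 0, -1.1], "turn": [0, 0, 0]}

```text
time_s: 14.85
ee_pos: [0.4653, -0.2806, 0.056]
eef_rot: [0.337, 1.57, -1.266]
force: [1.7, -2.7, 0.2]
grip_width: 0.0005
```

```bash
python3 look.py w15
```

```text
tip lock [-63.9   6.7  37. ] F [ 1.7 -2.7  0.2] t 14.85
```

arm_command:
  deltas:
    - {"translation": [0, 0, -0.04], "turn": [0, 0, 0]}
    - {"translation": [0, 0, -0.08], "turn": [0, 0, 0]}
    - {"translation": [0, 0, -0.08], "turn": [0, 0, 0]}

```text
time_s: 15.15
ee_pos: [0.4653, -0.2801, 0.056]
eef_rot: [0.285, 1.568, -1.318]
force: [0.5, -13.9, -2.7]
grip_width: 0.0001
```

```bash
python3 look.py w16
```

```text
tip lock [-63.9   7.2  37. ] F [  0.5 -13.9  -2.7] t 15.15
```

View pics/w16z.png

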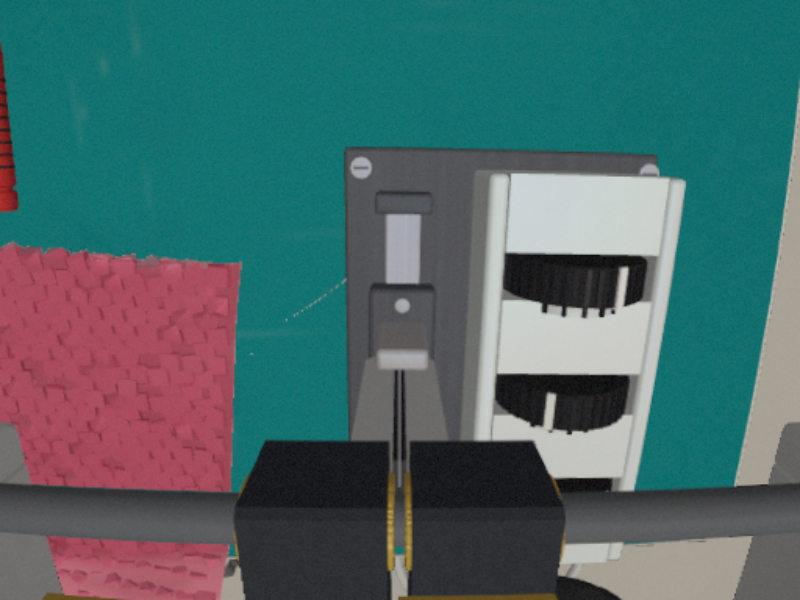

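arm_command:
  deltas:
    - {"translation": [0, 0, 0.3], "turn": [0, 0, 0]}
    - {"translation": [-0.8, 0, 0.3], "turn": [0, 0, 0]}
    - {"translation": [-1.6, 0, 0.3], "turn": [0, 0, 0]}
    - {"translation": [-1.8, 0, 0], "turn": [0, 0, 0]}
    - {"translation": [-1.8, 0, -0.8], "turn": [0, 0, 0]}
    - {"translation": [-1.8, 0, -1.5], "turn": [0, 0, 0]}
    - {"translation": [-1.8, 0, -1.65], "turn": [0, 0, 0]}
    - {"translation": [-1.8, 0, -1.65], "turn": [0, 0, 0]}

```text
time_s: 15.87
ee_pos: [0.4664, -0.2362, 0.1004]
eef_rot: [-2.247, 1.57, 2.434]
force: [0.6, -0.3, -0.1]
grip_width: 0.0006
```

```bash
python3 look.py w17
```

```text
tip lock [-64.5  51.1  81.4] F [ 0.6 -0.3 -0.1] t 15.8667
```

View pics/w17z.png

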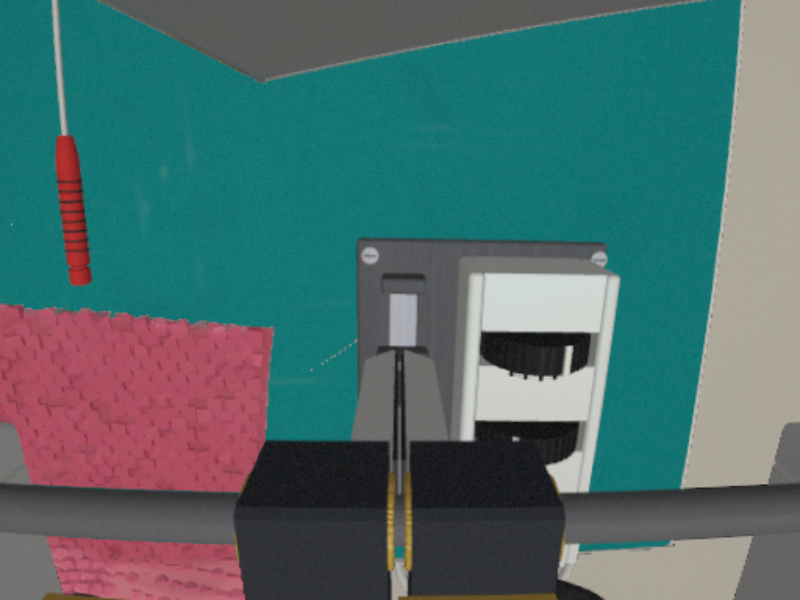

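arm_command:
  deltas:
    - {"translation": [0.6, 0, 0.1], "turn": [0, 0, 0]}
    - {"translation": [1.2, 0, 0.2], "turn": [0, 0, 0]}
    - {"translation": [1.6, 0, 0.2], "turn": [0, 0, 0]}
    - {"translation": [1.74, 0, 0.2], "turn": [0, 0, 0]}
    - {"translation": [1.74, 0, 0.3], "turn": [0, 0, 0]}
    - {"translation": [1.74, 0, 0.45], "turn": [0, 0, 0]}
    - {"translation": [1.74, 0, 0.6], "turn": [0, 0, 0]}
    - {"translation": [1.74, 0, 0.75], "turn": [0, 0, 0]}
    - {"translation": [1.74, 0, 0.9], "turn": [0, 0, 0]}
    - {"translation": [1.74, 0, 1.05], "turn": [0, 0, 0]}
    - {"translation": [1.74, 0, 1.2], "turn": [0, 0, 0]}

```text
time_s: 16.83
ee_pos: [0.4657, -0.2678, 0.0577]
eef_rot: [1.489, 1.57, -0.114]
force: [0.3, 3.4, 1.3]
grip_width: 0.0006
```

```bash
python3 look.py w18
```

```text
tip lock [-63.9  19.5  38.7] F [0.3 3.4 1.3] t 16.8333
```

Pushing already; end contact is expected at y ≈ −4 (≈24 mm more).

arm_command:
  deltas:
    - {"translation": [0, 0, 0.15], "turn": [0, 0, 0]}
    - {"translation": [0, 0, 0.3], "turn": [0, 0, 0]}
    - {"translation": [0, 0, 0.45], "turn": [0, 0, 0]}
    - {"translation": [0, 0, 0.6], "turn": [0, 0, 0]}
    - {"translation": [0, 0, 0.7], "turn": [0, 0, 0]}
    - {"translation": [0, 0, 0.8], "turn": [0, 0, 0]}
    - {"translation": [0, 0, 0.86], "turn": [0, 0, 0]}
    - {"translation": [0, 0, 0.92], "turn": [0, 0, 0]}
    - {"translation": [0, 0, 0.92], "turn": [0, 0, 0]}

```text
time_s: 17.63
ee_pos: [0.4648, -0.2899, 0.0574]
eef_rot: [-2.82, 1.569, 1.86]
force: [-1.5, 7.6, 3.5]
grip_width: 0.0008
```

```bash
python3 look.py w19
```

```text
tip lock [-64.   -2.6  38.4] F [-1.5  7.6  3.5] t 17.6333
```

arm_command:
  deltas:
    - {"translation": [0, 0, 0.04], "turn": [0, 0, 0]}
    - {"translation": [0, 0, 0.07], "turn": [0, 0, 0]}
    - {"translation": [0, 0, 0.07], "turn": [0, 0, 0]}

```text
time_s: 17.93
ee_pos: [0.4648, -0.2902, 0.0574]
eef_rot: [-2.817, 1.567, 1.864]
force: [0.0, 18.0, 9.0]
grip_width: 0.0007
```

```bash
python3 look.py w20
```

```text
tip lock [-64.   -2.9  38.4] F [ 0. 18.  9.] t 17.9333
```

arm_command:
  deltas:
    - {"translation": [0, 0, -0.4], "turn": [0, 0, 0]}
    - {"translation": [-0.6, 0, -0.4], "turn": [0, 0, 0]}
    - {"translation": [-1.6, 0, -0.4], "turn": [0, 0, 0]}
    - {"translation": [-2.2, 0, 0.4], "turn": [0, 0, 0]}
    - {"translation": [-2.2, 0, 1.4], "turn": [0, 0, 0]}
    - {"translation": [-2.2, 0, 2.2], "turn": [0, 0, 0]}
    - {"translation": [-2.2, 0, 2.6], "turn": [0, 0, 0]}
    - {"translation": [-2.2, 0, 2.6], "turn": [0, 0, 0]}

```text
time_s: 18.65
ee_pos: [0.4624, -0.3586, 0.1121]
eef_rot: [-0.041, 1.57, -1.646]
force: [-0.7, 1.3, -0.0]
grip_width: 0.0005
```

```bash
python3 look.py w21
cat > cy.py <<'E'
from mv import *
o=ctrl.get_obs(); c=cal("wrist"); Rm=R.from_euler('xyz',o["eef_rot"]).as_matrix()
tc=Rm.T@(c["origin"]-o["ee_pos"]); Rc=Rm.T@c["R"]
def camat(p,Rm=Rt(1)): d=dict(c); d["origin"]=np.array(p)+Rm@tc; d["R"]=Rm@Rc; return d
def yof(p,zuv,z): return w2l(onz(camat(p),np.array(zuv)/1.5625,z)).round(1)
import json
E
python3 - <<'E'
from cy import *
# carriage left-top edge z26, block inner(top) edges z20, corner of plate
p13=[.4656,-.3308,.1001];p16=[.4653,-.2801,.056]
print("w13 carr-left",yof(p13,(397,234),26e-3),"carr right",yof(p13,(397,304),26e-3),"block near top",yof(p13,(399,88),20e-3),"plate",yof(p13,(397,39),6e-3))
print("w16 carr-left",yof(p16,(402,286),26e-3),"block",yof(p16,(403,213),20e-3),"plate",yof(p16,(400,150),6e-3))
E
```

```text
tip lock [-63.9 -71.3  93.1] F [-0.7  1.3 -0. ] t 18.65
w13 carr-left [-62.8   1.   26. ] carr right [-62.8 -32.5  26. ] block near top [-61.8  65.1  20. ] plate [-62.8  88.3   6. ]
w16 carr-left [-62.9  38.3  26. ] block [-62.5  65.4  20. ] plate [-63.7  88.7   6. ]
```

View pics/w21z.png

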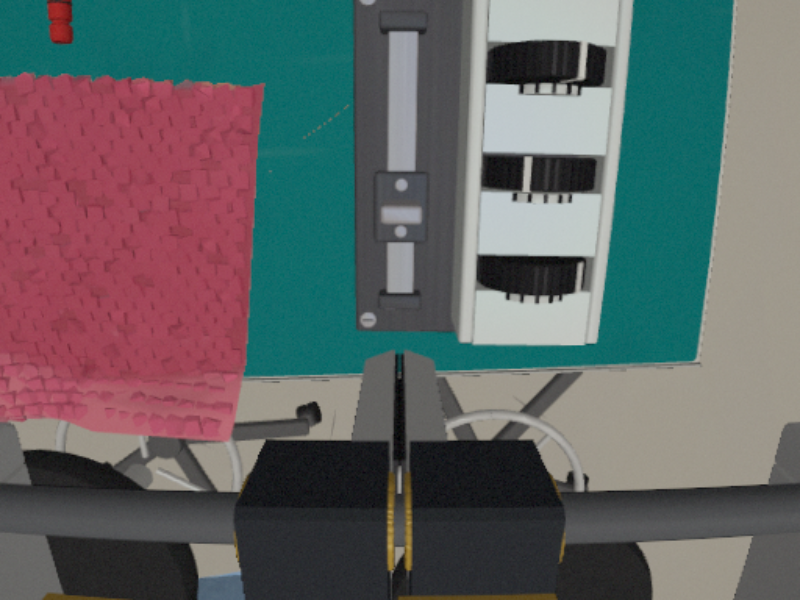

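Run:
```python
from cy import *
p=[.4624,-.3586,.1121]
print("w21 carr-left",yof(p,(402,173),26e-3),"carr right",yof(p,(402,241),26e-3),"block",yof(p,(403,31),20e-3))
im=optics.camera("top"); save("t21",im)
cv2.imwrite("pics/t21z.png",cv2.resize(im[140:260,190:350,::-1],(800,600),interpolation=cv2.INTER_CUBIC))
a=cv2.imread("pics/w21.png"); cv2.imwrite("pics/w21y.png",cv2.resize(a[10:220,220:420],(760,798),interpolation=cv2.INTER_CUBIC)[:600])
for y in(45,0,-45): print(y,[[int(v) for v in np.array([(proj(c,l2w(25*np.sin(t),y,34+25*np.cos(t)))[0]-220)*3.8,(proj(c,l2w(17*np.sin(t),y-9,34+17*np.cos(t)))[0]-220)*3.8])] for t in(-.8,-.4,0,.4,.8)])
```

```text
w21 carr-left [-62.6   0.   26. ] carr right [-62.6 -32.2  26. ] block [-62.2  63.5  20. ]
45 [[414, 438], [472, 476], [535, 517], [590, 553], [626, 577]]
0 [[401, 423], [456, 459], [516, 498], [568, 533], [603, 557]]
-45 [[387, 408], [438, 442], [495, 479], [545, 512], [580, 535]]
```

View pics/w21y.png

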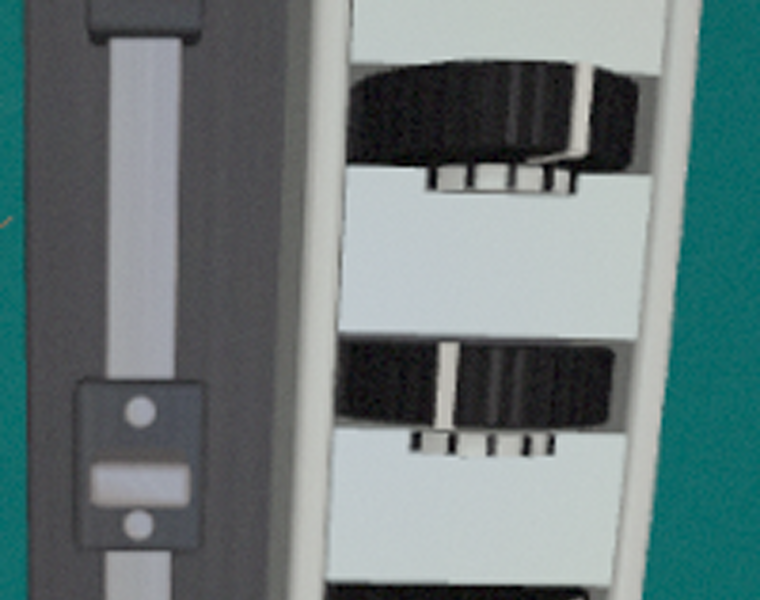

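View pics/t21z.png

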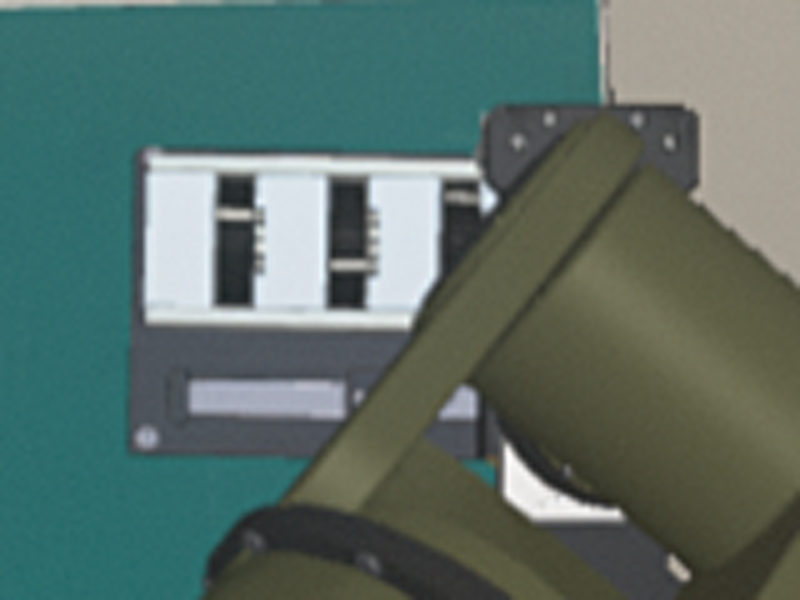

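Run:
```python
from h import *
print(ctrl.hand_in())
```

```text
the job is handed in; nothing more can be done
None
```

I set the lock to 4-2-5 and ran the bolt carriage to its left stop and back to its right stop. I then lifted the arm clear and handed in at about 18.7 s; no verdict comes back.

- **Code:** In the wrist picture taken before the bolt run, the wheels read about +0.39 (left), −0.42 (middle) and +0.81 rad (right). The targets are +0.4, −0.4 and +0.8. The right wheel overshot to about +0.9 on its main strokes, so I rolled it back about 2 mm. The final pictures show the left and middle marks unchanged. The right mark was partly hidden by the arm in the top view, and I did not measure it again there.
- **Bolt, left stop:** The force rose sharply from about 3 N to 14 N. The pictures put the travel at about 37 mm against the stated 36 mm. The two fingertip contact positions imply about 34 mm if the fingertip is exactly 16 mm wide. I put that difference down to the fingertip width and trusted the pictures and the force.
- **Bolt, right stop:** The force rose to 18 N. In the top picture the carriage edge is back at its starting pixel, and the wrist picture agrees to about 0.6 mm.

The last force reading was about 1 N with the arm clear of the lock.

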